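Move a push-fit stop end to the other tube

TASK

The push-fit stop end is on the wrong tube. Squeeze its release ring fully against its body and, keeping it squeezed, draw it straight off that tube; then push it fully home on the bare tube stub of the other stand until you feel its stop, hold it pressed there for a moment with a steady push of about 15 N, and let go, so that the ring springs right out and it is locked there. Never force it: no hard tugging with the ring not fully pressed and no hard pushing or prying on either tube; do not drop it and leave the other things where they are.

Things in the scene. Friction and masses are not known exactly. Their poses are not given: they have to be found in the camera images.
- stop_end_center (a point): the stop end: loose round black plastic cap, 42 mm diameter, 160 g with the grey release ring at its mouth. Point on its axis; x is the bore axis and points out of the mouth, towards the post of the stand it is on. Along x: flat closed rear face at -22 mm, bore bottom at -16, body front at +16, ring +20 to +26 sprung out, +16 to +22 pressed. Home on a stub, this point lies 16 mm past the stub's end, towards the post
- ring_face (a point): centre of the flat outer face of the release ring (44 mm diameter, 6 mm thick, 14 mm proud of the tube all round), 26 mm along x from the stop end's centre point sprung out, 22 mm pressed. A gripper from above can squeeze it: one finger on the rear face, the other on this face above the tube, closing along the axis (48 mm across, 44 mm squeezed)
- release_ring (a joint): travel of the release ring: 0 sprung right out (teeth locked in a groove), 0.004 m fully pressed. The spring takes 4 N to start and 12 N to press fully. If the teeth do not lie in a groove but on the tube, the ring stays about 2.4 mm or more in
- stand_a: bench stand fixed to the table: foot plate 150x70x10 mm, aluminium post 40x50 mm, 102 mm high, level steel tube stub 16 mm in diameter sticking out of the post along its -x at 85 mm height. Origin: centre of the post at table height; the stub's end is 115 mm away. 8.5 to 14.5 mm from its end is a groove 3 mm deep; the end tapers to 8 mm over 5 mm. The stop end is on this stand's stub at the start
- stand_a_tip (a point): centre of the end of stand a's stub; axes as the stand (x from the end towards the post, z up)
- stand_b: bench stand fixed to the table: foot plate 150x70x10 mm, aluminium post 40x50 mm, 102 mm high, level steel tube stub 16 mm in diameter sticking out of the post along its -x at 85 mm height. Origin: centre of the post at table height; the stub's end is 115 mm away. 8.5 to 14.5 mm from its end is a groove 3 mm deep; the end tapers to 8 mm over 5 mm. Its stub is bare at the start: the stop end must go here
- stand_b_tip (a point): centre of the end of stand b's stub; axes as the stand (x from the end towards the post, z up)
- gauge_stand: bystander fixed to the table between or beside the stands: same foot plate, short post and a round pressure gauge on top, 138 mm high in all, no level stub. Origin: centre of its post at table height
- wrench: loose wrench lying on the table (bystander)
- screwdriver: loose screwdriver lying on the table (bystander)
- spray_bottle: white bottle 60 mm diameter, 160 mm high (bystander)
- mug: white mug, 80 mm diameter, 90 mm high (bystander)
- parts_tray: open grey tray 130x180x35 mm with four brass plugs in it (bystander)
- tee_piece: small turned steel connector standing on the table, 32 mm diameter, 44 mm high (bystander)
- stop_end: the same stop end as a body; same frame as its centre point. Bore 18 mm. Inside, two spring teeth at x = -5 mm sit in the tube's groove and lock it unless the ring is fully pressed; with the ring pressed it slides freely, on or off. The plastic and tubes stand pushes, tugs and side loads of up to about 35 N
There are look-alikes about, which are no part of the job. Of the things that look like the stop_end, the smallest one is meant.

How it is judged:
On the way, in this order (a step that is already met when the one before it is completed fails the run):
1. the release ring is fully pressed while the stop end is still on stand a's tube (value of joint release_ring above 0.0034 m and distance between stop_end_center and stand_a_tip below 0.02 m and x of stop_end_center in the frame of stand_a_tip above 0.01 m), for 0.1 s.
2. the stop end has been drawn off stand a's tube (x of stop_end_center in the frame of stand_a_tip below -0.03 m), for 0.1 s.
3. the stop end is pressed home against the end of stand b's tube with at least 8 N (x of stop_end_center in the frame of stand_b_tip between 0.0135 and 0.0185 m and y of stop_end_center in the frame of stand_b_tip between -0.004 and 0.004 m and z of stop_end_center in the frame of stand_b_tip between -0.004 and 0.004 m and x of stop_end_center in the frame of stand_b_tip above 0.0148 m and contact force between stop_end and stand_b above 8 N), for 0.1 s.
At the end, for the whole second after the job is handed in: the stop end is home on stand b's stub: its centre point 13.5 to 18.5 mm along x from the stub's end, within 4 mm of the stub's axis and in line within 0.12 rad, at rest, with the release ring sprung out to less than 1.3 mm (teeth locked in the groove) (x of stop_end_center in the frame of stand_b_tip between 0.0135 and 0.0185 m and y of stop_end_center in the frame of stand_b_tip between -0.004 and 0.004 m and z of stop_end_center in the frame of stand_b_tip between -0.004 and 0.004 m and value of joint release_ring below 0.0013 m and angle between the x axis of stop_end_center and the x axis of stand_b_tip, either way round below 0.12 rad and linear speed of stop_end below 0.02 m/s); the robot touches nothing.
It fails at once if the stop end is tugged, pushed or pried on stand a's tube with more than 35 N (contact force between stop_end and stand_a above 35 N).
It fails at once if the stop end is pushed or pried on stand b's tube with more than 35 N (contact force between stop_end and stand_b above 35 N).
It fails at once if the stop end is dropped (its centre below 35 mm) (height (world z) of stop_end_center below 0.035 m).
It fails at once if a loose bystander is shifted by more than 30 mm (distance of any of wrench, screwdriver, spray_bottle, mug, parts_tray, tee_piece from where it was at the start of the episode above 0.03 m).
It also fails if it takes over 69 s, if anything falls off the work surface, if the arm or the gripper's body presses on something with over 40 N, if the wrist force passes 120 N, or if a joint passes its speed limit or range.

ROBOT

A 7-joint arm with a two-finger parallel gripper is mounted at the origin on the work surface. World frame = base frame: x ahead of the robot, y to its left, z up, the work surface at z = 0. Lengths are in m, angles in rad, forces in N, time in s.
With the tool pointing down it reaches from about 0.425 to 0.875 m from the base axis. Payload 4.7 kg.
Tool frame: the origin (TCP) lies at the very end of the fingers, on their centre line; the grasp point (between the pads) lies 19 mm behind it; z points along the fingers, y is the direction in which the jaws open and shut (so a half turn about z gives the same grasp; the last joint's range is limited). The gripper opens to 87 mm and grips with 3 to 60 N. Pads are 19 mm wide; open, the fingers measure 117 mm over their backs; the gripper's body (75 mm by 190 mm) begins 51 mm behind the grasp point.
Start: joints at [-1.134, 0.321, -0.07, 1.45, 0.023, 1.371, -0.057], TCP at [0.267, 0.593, 0.223] pointing down, gripper open.
Joint ranges: [-2.86, 2.86], [-0.3, 2.09], [-1.38, 1.24], [0.06, 2.45], [-1.56, 4.7], [0.09, 2.05], [-2.69, 2.69]. Speed limits (rad/s): [2.57, 2.57, 3.14, 3.14, 3.14, 3.14, 3.14].

INTERFACE

Orientations are given as a rotation vector (axis times angle).
In Python, from bench import * gives the robot as it stands.
- The arm moves only by the shell command python3 -m jog 'ROWS' [OPENING] [FORCE]. ROWS is JSON, a list of rows, each a list of 4 numbers: the shift along the world's x, y, z in mm, then the turn about the world's z in rad. In form: [[x, y, z, twist], ...]. A call has exactly 8 rows; each row is the pose to reach, as a shift and turn from the pose commanded when the call began; what a row does not reach only later rows make up. A row lasts 1/8 s, in which the tool goes at most 62.5 mm and 10.7 degrees, less where a joint would pass 70% of its speed; a pose out of reach is approached as far as the arm can. A call with a gripper value outside its range is refused whole. OPENING is the opening, from -1 (shut) to 1 (fully open), set as the call begins (- or left out, the last holds). The fingers move at their own pace and stop on an object; FORCE is the grip in N (left out, the last holds). Time passes only in rows, so rows that repeat a pose let the fingers close, or fill a call up. It gives the time, the measured TCP pose, the force and the opening at its end, in the units of the state.
- get_state(): the state, without advancing time (a new reading comes with each control period).
- get_image(name): name is "scene" or "top"; returns a dict with "image" (420x560x3 uint8, red, green, blue), "fx", "fy", "cx", "cy" (pixels), "position" and "rotation" of the camera in the world. Camera axes: x right, y down, z forward; pixel columns grow to the right and rows downward; lengths in m; the calibration is good to about 2 mm. A picture is of the moment at which its call begins. There is no depth.
- close_job(): hands the job in, once; it reports no verdict.
The state is a dict: "time": time; "joint_positions": joint angles; "qd": joint speeds; "joint_torque": joint torques, N m; "position": TCP position; "tool_rot": TCP orientation; "ft_force": force on the tool from outside, world axes, zero at the start; "torque": the same for the moment, N m; "grip_width": opening from 0.0 (shut) to 1.0 (fully open).
Only numpy, scipy, OpenCV 4.12 (cv2) and the standard library are available. Lean on these libraries where they do the work, as an engineer would, in place of code of your own. Each camera call takes 0.05 s, during which the arm holds its last target. There are 200 camera calls.

## Working session

There is one attempt and no reset: what is moved stays moved. The work goes in short steps, Python scripts to look and compute and a shell command to move; the robot and the scene stay as the last step left them, time stands still between calls to the robot, and variables do not carry over. Pictures are saved under pics/ and viewed, about 8 in all and at most 12, crops included, and the job is handed in when it is done.

```bash
mkdir -p pics; ls
cat > h.py <<'E'
from bench import *
import numpy as np, cv2
def snap(name,fn,crop=None,scale=1):
    d=get_image(name); im=d["image"][:,:,::-1].copy()
    np.savez(f"pics/{fn}.npz",**{k:np.array(v) for k,v in d.items()})
    if crop: x0,y0,x1,y1=crop; im=im[y0:y1,x0:x1]
    if scale!=1: im=cv2.resize(im,None,fx=scale,fy=scale,interpolation=cv2.INTER_CUBIC)
    cv2.imwrite(f"pics/{fn}.png",im); return d
def load(fn): return dict(np.load(f"pics/{fn}.npz"))
def ray(d,u,v):
    r=np.array([(u-d["cx"])/d["fx"],(v-d["cy"])/d["fy"],1.0]); r=np.array(d["rotation"])@r
    return np.array(d["position"]),r
def onz(d,u,v,z):
    p,r=ray(d,u,v); return p+r*(z-p[2])/r[2]
def proj(d,P):
    q=np.array(d["rotation"]).T@(np.array(P)-d["position"]); return d["fx"]*q[0]/q[2]+d["cx"],d["fy"]*q[1]/q[2]+d["cy"]
E
python3 - <<'E'
from h import *
for n in("top","scene"):
    d=snap(n,n+"0"); print(n,d["fx"],d["position"],np.round(d["rotation"],3).tolist())
s=get_state(); print({k:np.round(v,3).tolist() for k,v in s.items()})
E
```

```text
pics
top 522.0087731117358 [0.26386698 0.0189918  1.68503162] [-2.13, 2.131, -0.21]
scene 405.20196877398973 [0.88736839 0.53826451 0.8537222 ] [-0.814, -2.669, 0.955]
{'time': 0.1, 'joint_positions': [-1.134, 0.322, -0.07, 1.452, 0.023, 1.371, -0.057], 'qd': [-0.002, -0.0, -0.001, -0.004, -0.0, -0.001, 0.001], 'joint_torque': [-0.001, -49.257, -0.406, -31.34, -0.064, 0.039, 0.0], 'position': [0.267, 0.592, 0.222], 'tool_rot': [-0.659, -3.071, 0.003], 'ft_force': [-0.021, 0.558, 0.256], 'torque': [0.026, -0.011, 0.002], 'grip_width': 0.999}
```

View pics/top0.png

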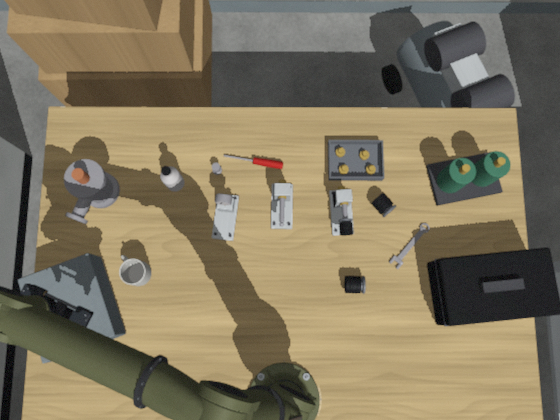

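View pics/scene0.png

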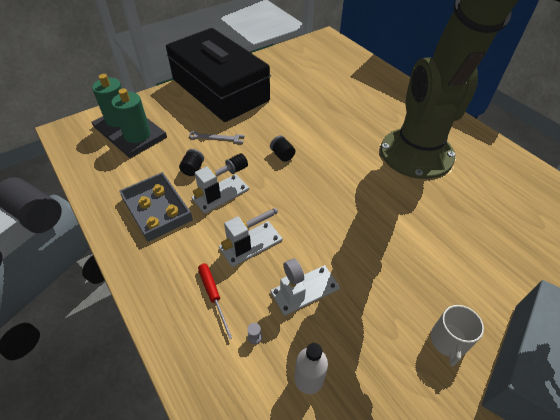

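Top view: stand_a with the cap at (346,227), stand_b bare at (282,205), gauge stand at (226,215). The loose caps at (384,204) and (355,284) are look-alikes. Next, zoomed crops.

```bash
sed -i 's/    r=np.array(\[(u/    R=cv2.Rodrigues(np.array(d["rotation"],float))[0]; r=np.array([(u/; s/r=np.array(d\["rotation"\])@r/r=R@r/; s/q=np.array(d\["rotation"\]).T@/q=cv2.Rodrigues(np.array(d["rotation"],float))[0].T@/' h.py
python3 - <<'E'
from h import *
t=load("top0")["image"][:,:,::-1]; s=load("scene0")["image"][:,:,::-1]
print(onz(load("top0"),346,227,.085),onz(load("scene0"),236,163,.085))
a=cv2.resize(t[170:250,255:370],None,fx=6,fy=6,interpolation=cv2.INTER_CUBIC)[:, :690]
b=cv2.resize(s[140:270,180:300],None,fx=4.6,fy=4.6,interpolation=cv2.INTER_CUBIC)
cv2.imwrite("pics/ca.png",a); cv2.imwrite("pics/cb.png",b)
E
```

```text
[ 0.52439785 -0.19693541  0.085     ] [ 0.52673759 -0.19414334  0.085     ]
```

View pics/ca.png

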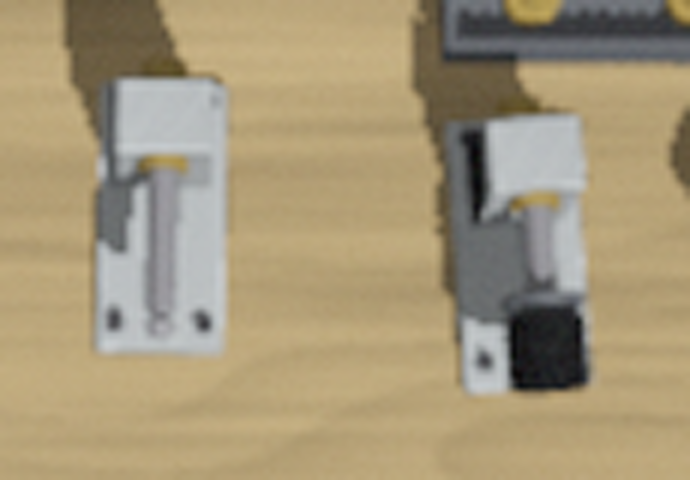

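View pics/cb.png

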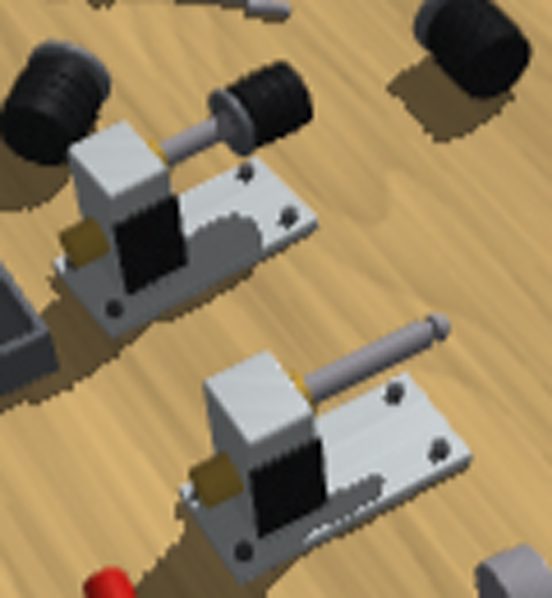

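Crops: stub b runs from its tip (161,330) to the collar (165,165) in the top crop; on stand a the cap spans about (548,305)–(550,388), with the ring at the post side, and the tube comes out of the post at (535,205). Converting these to world.

Run:
```python
from h import *
d=load("top0"); s=load("scene0")
T=lambda x,y,z: onz(d,(x+.5)/6-.5+255,(y+.5)/6-.5+170,z)
S=lambda x,y,z: onz(s,(x+.5)/4.6-.5+180,(y+.5)/4.6-.5+140,z)
def rep(n,tip,post):
    v=post-tip; print(n,tip.round(4),post.round(4),"len",np.linalg.norm(v[:2]).round(4),"yaw",np.arctan2(v[1],v[0]).round(3))
rep("b stub top",T(161,333,.085),T(166,157,.085))
rep("b plate R edge",T(222,353,.01),T(228,82,.01))
rep("b tip->posttop c",T(161,333,.085),T(168,117,.102))
rep("a cap->collar",T(551,385,.085),T(535,197,.085))
rep("a plate L",T(464,391,.01),T(447,122,.01))
rep("a posttop",T(551,385,.085),T(533,155,.102))
rep("a ring->collar",T(546,297,.085),T(535,197,.085))
rep("b stub scene",S(441,327,.085),S(305,390,.085))
rep("a cap scene",S(290,97,.085),S(165,155,.085))
rep("a plate edge scene",S(318,218,.01),S(110,334,.01))
rep("b plate edge scene",S(470,457,.01),S(243,580,.01))
for fn,n,z in(("cap a top",d,.085),):
    im=d["image"].astype(int); m=(im.max(2)<60).astype(np.uint8); c,l,st,ce=cv2.connectedComponentsWithStats(m)
    for i in range(1,c):
        if 150<st[i][4]<900: print(st[i],ce[i],onz(d,*ce[i],.085))
```

```text
b stub top [0.5303 0.0039 0.085 ] [0.6237 0.0012 0.085 ] len 0.0934 yaw -0.029
b plate R edge [ 0.5319 -0.0298  0.01  ] [ 0.6829 -0.0338  0.01  ] len 0.1511 yaw -0.026
b tip->posttop c [0.5303 0.0039 0.085 ] [6.411e-01 3.000e-04 1.020e-01] len 0.1109 yaw -0.032
a cap->collar [ 0.5032 -0.1977  0.085 ] [ 0.6025 -0.1917  0.085 ] len 0.0995 yaw 0.06
a plate L [ 0.5111 -0.1607  0.01  ] [ 0.6604 -0.1541  0.01  ] len 0.1495 yaw 0.044
a posttop [ 0.5032 -0.1977  0.085 ] [ 0.6212 -0.1889  0.102 ] len 0.1183 yaw 0.074
a ring->collar [ 0.5494 -0.1962  0.085 ] [ 0.6025 -0.1917  0.085 ] len 0.0533 yaw 0.085
b stub scene [0.5319 0.007  0.085 ] [0.6146 0.0027 0.085 ] len 0.0828 yaw -0.051
a cap scene [ 0.507  -0.1918  0.085 ] [ 0.5923 -0.1906  0.085 ] len 0.0853 yaw 0.014
a plate edge scene [ 0.5114 -0.1602  0.01  ] [ 0.6614 -0.1492  0.01  ] len 0.1504 yaw 0.073
b plate edge scene [0.5364 0.0422 0.01  ] [0.6815 0.0411 0.01  ] len 0.1451 yaw -0.008
[424  22  52  49 590] [438.16610169  47.71525424] [ 1.12919303 -0.51861774  0.085     ]
[381  64  22  31 503] [391.35586481  78.86878728] [ 1.01759977 -0.35791863  0.085     ]
[450  75  54  32 517] [469.0754352   92.64603482] [ 0.97041237 -0.61132449  0.085     ]
[465 154  21  22 195] [477.90769231 162.07179487] [ 0.73461945 -0.62381163  0.085     ]
[427 160  26  45 427] [438.8969555  173.03747073] [ 0.6982265  -0.49670884  0.085     ]
[372 194  20  20 239] [381.86192469 203.06276151] [ 0.60055997 -0.31148537  0.085     ]
[340 221  12  14 159] [345.47169811 227.5408805 ] [ 0.52269382 -0.19525005  0.085     ]
[ 91 255  34  79 456] [108.13157895 297.89254386] [0.30746222 0.52680151 0.085     ]
[344 276  20  17 270] [352.51111111 283.58518519] [ 0.3496815  -0.21267672  0.085     ]
[  0 344  16  76 730] [  7.91506849 382.74383562] [0.06269092 0.80402267 0.085     ]
```

Stand b: tip ≈ (0.531, 0.005), yaw ≈ −0.028. Cap on stand a: centre ≈ (0.527, −0.196), yaw ≈ 0.06. Moving across at height.

```bash
python3 -m jog '[[30,-45,5,-0.1],[60,-90,10,-0.2],[90,-135,15,-0.3],[120,-180,20,-0.4],[145,-225,20,-0.5],[170,-275,20,-0.6],[195,-325,20,-0.7],[215,-370,20,-0.8]]' 1
python3 -m jog '[[10,-55,0,-0.05],[18,-110,0,-0.1],[26,-165,0,-0.15],[34,-220,-10,-0.2],[40,-275,-30,-0.25],[44,-330,-50,-0.289],[46,-380,-70,-0.289],[46,-418,-80,-0.289]]'
python3 - <<'E'
from h import *
s=get_state(); R=cv2.Rodrigues(np.array(s["tool_rot"]))[0]; print(s["position"],R[:,1],R[:,2],s["ft_force"])
d=snap("scene","s1",(160,60,360,210),4); d2=snap("top","t1")
p=[.528,-.196,.16]; print(proj(d,p))
E
```

```text
time: 1.1
position: [0.4823, 0.2205, 0.2423]
tool_rot: [1.809, 2.568, -0.001]
ft_force: [1.2, 0.2, 0.3]
grip_width: 0.999
time: 2.1
position: [0.5265, -0.1975, 0.1612]
tool_rot: [-2.156, -2.283, 0.002]
ft_force: [0.1, 0.8, 0.7]
grip_width: 1.002
[ 0.526526   -0.19746644  0.16119721] [ 0.99836429  0.05714244 -0.00186629] [-1.85298582e-03 -2.85742565e-04 -9.99998242e-01] [0.0642812  0.80564602 0.67658446]
(np.float64(232.97435057945373), np.float64(141.64113261131376))
```

View pics/s1.png

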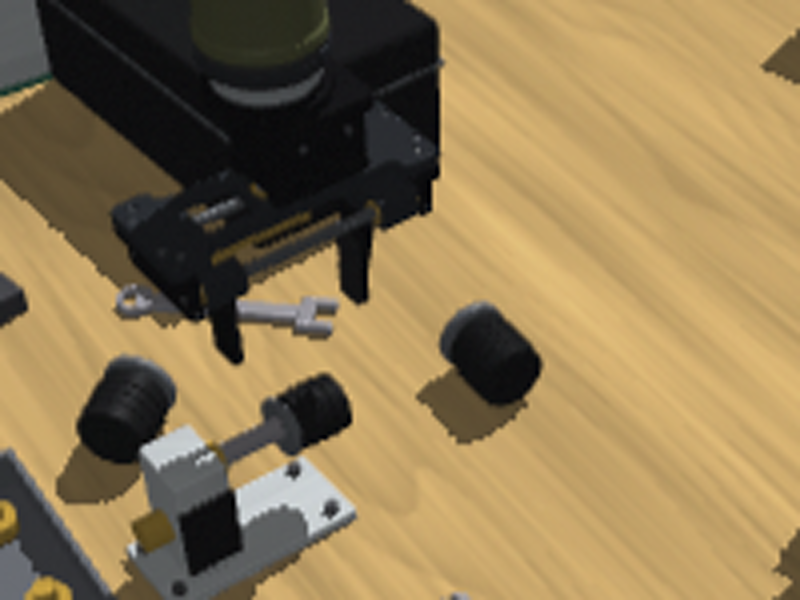

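The gripper is above the cap, with its fingers in line with the stub. Descending and narrowing.

```bash
python3 -m jog '[[0,0,-15,0],[0,0,-35,0],[0,0,-50,0],[0,0,-58,0],[0,0,-61,0],[0,0,-63,0],[0,0,-63,0],[0,0,-63,0]]' 0.5 18
python3 -m jog '[[0,0,0,0],[0,0,0,0],[0,0,0,0],[0,0,0,0],[0,0,0,0],[0,0,0,0],[0,0,0,0],[0,0,0,0]]' 0.2
python3 - <<'E'
from h import *
d=snap("scene","s2",(180,100,300,200),6); d2=snap("top","t2")
E
```

```text
time: 3.2
position: [0.528, -0.1954, 0.1]
tool_rot: [2.155, 2.285, 0.001]
ft_force: [-0.7, 0.4, -1.1]
grip_width: 0.751
time: 4.2
position: [0.5274, -0.1953, 0.0995]
tool_rot: [-2.155, -2.286, 0.001]
ft_force: [-2.3, 0.1, 1.6]
grip_width: 0.6
```

View pics/s2.png

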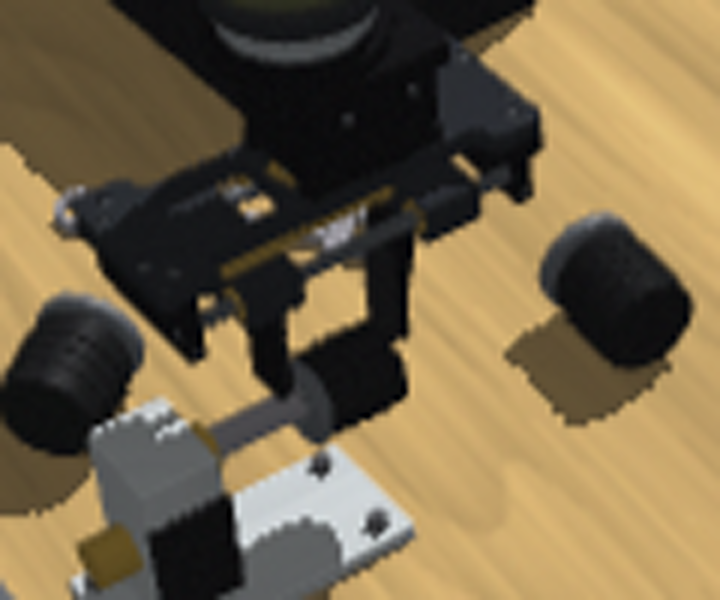

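Fingers straddle the cap; the ring-side finger is just above the tube. Lower 2 mm, then squeeze.

```bash
python3 -m jog '[[0,0,-1,0],[0,0,-2,0],[0,0,-2,0],[0,0,-2,0],[0,0,-2,0],[0,0,-2,0],[0,0,-2,0],[0,0,-2,0]]' 0.1
python3 -m jog '[[0,0,0,0],[0,0,0,0],[0,0,0,0],[0,0,0,0],[0,0,0,0],[0,0,0,0],[0,0,0,0],[0,0,0,0]]' -0.2 20
python3 -c "
from h import *
print(get_state()['ft_force'],get_state()['torque'],get_state()['grip_width']*87)"
```

```text
time: 5.3
position: [0.5253, -0.1958, 0.0973]
tool_rot: [-2.153, -2.282, 0.005]
ft_force: [-7.3, 0.5, 5.1]
grip_width: 0.547
time: 6.3
position: [0.5234, -0.1959, 0.0972]
tool_rot: [-2.152, -2.279, 0.008]
ft_force: [-12.2, -0.7, 9.3]
grip_width: 0.501
[-12.22451212  -0.71593417   9.3014759 ] [0.00701276 2.87601145 0.0243815 ] 43.62668713171963
```

Width 43.6 mm: ring fully pressed. The rear finger carries 12 N of bias (about 2.7 N/mm); relieving it.

```bash
python3 -m jog '[[-1,0,0,0],[-2,0,0,0],[-3,0,0,0],[-4,0,0,0],[-4,0,0,0],[-4,0,0,0],[-4,0,0,0],[-4,0,0,0]]' -0.3 22
```

```text
time: 7.3
position: [0.5233, -0.1958, 0.0974]
tool_rot: [-2.155, -2.286, 0.002]
ft_force: [-4.3, -2.7, 1.2]
grip_width: 0.499
```

```bash
python3 -m jog '[[-1,0,0,0],[-2,0,0,0],[-3,0,0,0],[-4,0,0,0],[-5,0,0,0],[-6,-0.2,0,0],[-6,-0.2,0,0],[-6,-0.2,0,0]]'
```

```text
time: 8.3
position: [0.5179, -0.1953, 0.0978]
tool_rot: [2.155, 2.286, 0.001]
ft_force: [1.7, -2.0, 2.0]
grip_width: 0.498
```

It slides freely. Drawing fully off, watching the force.

```bash
python3 -m jog '[[-3,-0.2,0,0],[-6,-0.4,0,0],[-9,-0.6,0,0],[-12,-0.8,0,0],[-15,-1,0,0],[-18,-1.1,0,0],[-21,-1.2,0,0],[-24,-1.4,0,0]]'
python3 -m jog '[[-4,-0.2,0,0],[-8,-0.5,0,0],[-12,-0.7,0,0],[-16,-1,0,0],[-20,-1.2,0,0],[-24,-1.4,0,0],[-28,-1.6,0,0],[-28,-1.6,0,0]]'
python3 - <<'E'
from h import *
s=get_state();print(s["position"],s["ft_force"])
d=snap("scene","s3",(180,90,330,200),5); d2=snap("top","t3")
E
```

```text
time: 9.3
position: [0.4926, -0.1962, 0.097]
tool_rot: [-2.153, -2.285, 0.001]
ft_force: [1.0, 0.3, -1.2]
grip_width: 0.498
time: 10.3
position: [0.4654, -0.1985, 0.0976]
tool_rot: [-2.155, -2.286, -0.0]
ft_force: [0.2, 0.6, -1.7]
grip_width: 0.5
[ 0.46542171 -0.19846194  0.09760243] [ 0.15206394  0.59897916 -1.70019663]
```

View pics/s3.png

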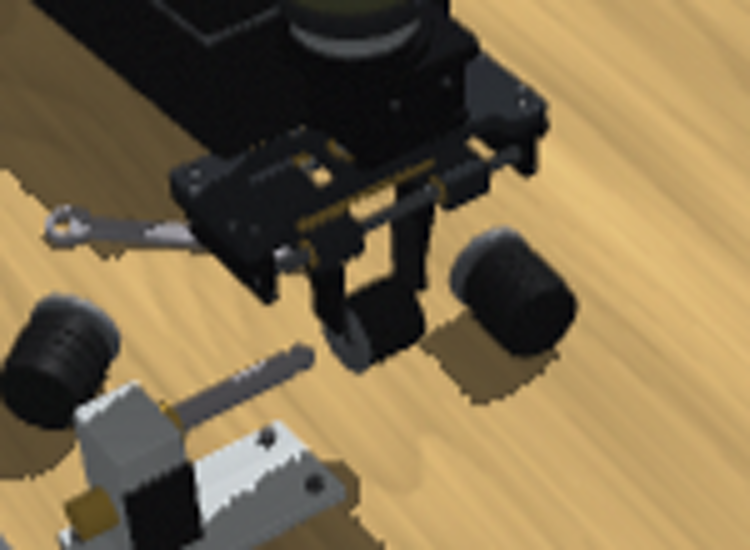

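The cap is off and hangs level in the jaws; stub a's tip is bare at (303,352) in the crop. Moving over in front of stub b, then comparing both tips in the top view.

```bash
python3 -m jog '[[-2,20,0,0],[-4,45,0,-0.02],[-5,75,0,-0.04],[-5,105,0,-0.06],[-5,135,0,-0.085],[-5,165,0,-0.085],[-5,190,0,-0.085],[-5,204,0,-0.085]]'
python3 - <<'E'
from h import *
s=get_state(); R=cv2.Rodrigues(np.array(s["tool_rot"]))[0]; print(s["position"],R[:,1])
a=snap("top","t4")["image"]; sc=snap("scene","s4"); b=load("top0")["image"]
f=lambda im,x,y:cv2.resize(im[y:y+50,x:x+40,::-1],None,fx=10,fy=10,interpolation=cv2.INTER_CUBIC)
cv2.imwrite("pics/c4.png",np.hstack([f(b,262,188),f(a,324,188)]))
E
```

```text
time: 11.4
position: [0.4608, 0.0069, 0.0976]
tool_rot: [2.248, 2.194, 0.0]
ft_force: [0.1, 0.1, -1.9]
grip_width: 0.497
[0.46083718 0.00693244 0.09762589] [ 9.99705523e-01 -2.42655524e-02  2.23763155e-04]
```

View pics/c4.png

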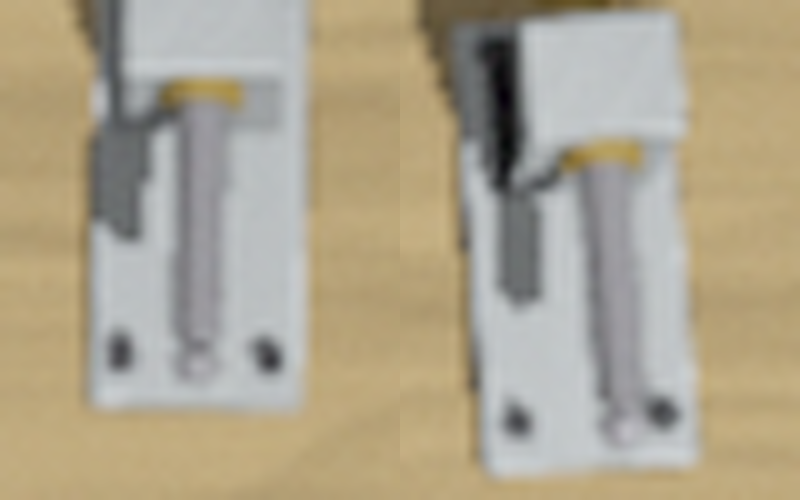

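Tip b ends at (195,382) (collar (203,105)); tip a at (227,445) in its half (collar (203,165)).

Run:
```python
from h import *
d=load("top0")
T=lambda x,y,ox: onz(d,(x+.5)/10-.5+ox,(y+.5)/10-.5+188,.085)
A,Ac=T(227,445,324),T(203,165,324); B,Bc=T(195,382,262),T(203,105,262)
ya=np.arctan2(*(Ac-A)[1::-1]); yb=np.arctan2(*(Bc-B)[1::-1])
print(A,B,ya,yb)
# TCP when home on a; express in tip frame, transfer to b
rot=lambda t:np.array([[np.cos(t),-np.sin(t)],[np.sin(t),np.cos(t)]])
h=np.array([.5233,-.1957])
for yaw_a,yaw_b in((ya,yb),(.057,-.028)):
    r=rot(yaw_a).T@(h-A[:2]); print("rel a",r,"home b",B[:2]+rot(yaw_b)@r)
```

```text
[ 0.508521  -0.1973365  0.085    ] [0.52823352 0.00503153 0.085     ] 0.06105720312477965 -0.029323724186171168
rel a [0.01485132 0.00073165] home b [0.5430999  0.00532744]
rel a [0.01484823 0.0007919 ] home b [0.54309809 0.00540743]
```

Predicted home pose for the TCP: (0.543, 0.0053). Approaching along the b axis.

```bash
python3 -m jog '[[6,0.3,0,-0.004],[12,0.2,0,-0.004],[18,0.1,0,-0.004],[24,0,0,-0.004],[30,-0.2,0,-0.004],[36,-0.4,0,-0.004],[39,-0.4,0,-0.004],[39,-0.4,0,-0.004]]'
python3 -m jog '[[2,0,0,0],[4,-0.1,0,0],[6,-0.2,0,0],[8,-0.2,0,0],[10,-0.3,0,0],[12,-0.3,0,0],[14,-0.4,0,0],[16,-0.5,0,0]]'
```

```text
time: 12.5
position: [0.4998, 0.0052, 0.0975]
tool_rot: [2.254, 2.188, -0.0]
ft_force: [0.2, -0.3, -1.2]
grip_width: 0.5
time: 13.5
position: [0.5159, 0.0047, 0.0976]
tool_rot: [2.254, 2.188, -0.0]
ft_force: [-0.2, 0.2, -1.4]
grip_width: 0.497
```

No contact force yet. Correct y by +1 mm and continue.

```bash
python3 -m jog '[[1,0.5,0,0],[3,1,0,0],[5,1,0,0],[7,0.9,0,0],[9,0.9,0,0],[11,0.8,0,0],[13,0.8,0,0],[15,0.7,0,0]]'
```

```text
time: 14.5
position: [0.5308, 0.0052, 0.0976]
tool_rot: [2.255, 2.188, -0.0]
ft_force: [-0.8, -0.7, -0.9]
grip_width: 0.497
```

```bash
python3 -m jog '[[1.5,0,0,0],[3,-0.1,0,0],[4.5,-0.1,0,0],[6,-0.2,0,0],[7.5,-0.2,0,0],[9,-0.2,0,0],[10.5,-0.3,0,0],[12,-0.3,0,0]]'
```

```text
time: 15.5
position: [0.5428, 0.0049, 0.0976]
tool_rot: [2.255, 2.188, -0.0]
ft_force: [-1.6, -1.1, -0.7]
grip_width: 0.502
```

```bash
python3 -m jog '[[0.5,0,0,0],[1,0,0,0],[1.5,0,0,0],[2,0,0,0],[2.5,-0.1,0,0],[3,-0.1,0,0],[3,-0.1,0,0],[3,-0.1,0,0]]'
```

```text
time: 16.5
position: [0.5432, 0.005, 0.0974]
tool_rot: [-2.252, -2.185, 0.006]
ft_force: [-9.5, -2.1, 5.8]
grip_width: 0.498
```

Stop felt at x = 0.5432, matching the prediction. Increasing to about 15 N and holding.

```bash
python3 -m jog '[[0.5,0,0,0],[1,0,0,0],[1.5,0,0,0],[2,0,0,0],[2,0,0,0],[2,0,0,0],[2,0,0,0],[2,0,0,0]]'
```

```text
time: 17.5
position: [0.5433, 0.0049, 0.0974]
tool_rot: [-2.249, -2.183, 0.01]
ft_force: [-14.1, -1.9, 10.3]
grip_width: 0.501
```

```bash
python3 -m jog '[[0,0,0,0],[0,0,0,0],[0,0,0,0],[0,0,0,0],[0,0,0,0],[0,0,0,0],[0,0,0,0],[0,0,0,0]]'
python3 -m jog '[[0,0,0,0],[0,0,0,0],[0,0,0,0],[0,0,0,0],[0,0,0,0],[0,0,0,0],[0,0,0,0],[0,0,0,0]]' 0.7
```

```text
time: 18.5
position: [0.5433, 0.0049, 0.0973]
tool_rot: [-2.249, -2.183, 0.01]
ft_force: [-14.3, -2.3, 10.7]
grip_width: 0.499
time: 19.5
position: [0.5478, 0.005, 0.0976]
tool_rot: [2.254, 2.188, 0.0]
ft_force: [0.7, -0.4, 0.3]
grip_width: 0.846
```

```bash
python3 -m jog '[[-3,0,0,0],[-3,0,10,0],[-3,0,30,0],[-3,0,60,0],[-3,0,100,0],[-3,0,150,0],[-3,0,180,0],[-3,0,180,0]]'
python3 -m jog '[[0,-50,0,0],[0,-100,0,0],[0,-150,0,0],[0,-200,0,0],[0,-250,0,0],[0,-300,0,0],[0,-300,0,0],[0,-300,0,0]]'
python3 - <<'E'
from h import *
d=snap("scene","s5"); t=snap("top","t5")
f=lambda im,x,y,w,h,k:cv2.resize(im[y:y+h,x:x+w,::-1],None,fx=k,fy=k,interpolation=cv2.INTER_CUBIC)
cv2.imwrite("pics/c5.png",np.hstack([f(d["image"],215,190,80,75,5),f(t["image"],255,175,50,46.875.__int__(),8)[:375],]) if False else np.hstack([f(d["image"],215,190,80,80,5),f(t["image"],255,180,50,50,8)]))
E
```

```text
time: 20.5
position: [0.5463, 0.0048, 0.2812]
tool_rot: [2.252, 2.185, 0.008]
ft_force: [-0.5, 0.4, 0.1]
grip_width: 0.854
time: 21.5
position: [0.5446, -0.2942, 0.2767]
tool_rot: [-2.253, -2.187, -0.0]
ft_force: [-0.1, 0.8, -0.0]
grip_width: 0.848
```

View pics/c5.png

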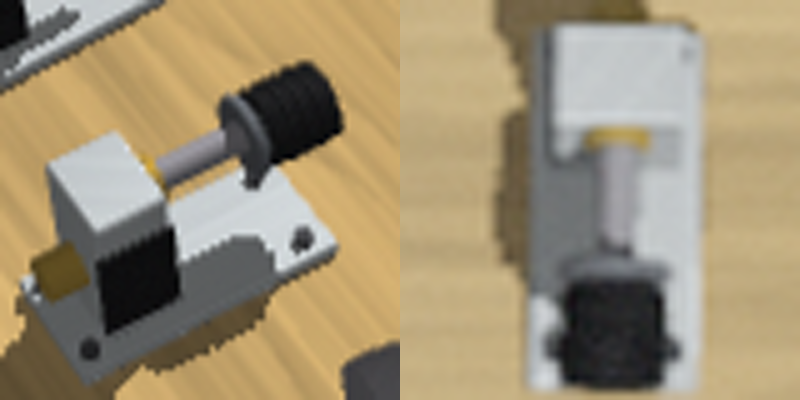

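The cap sits in line on stub b, and a dark gap between ring and body suggests the ring is out. Checking numerically against the initial sprung state.

Run:
```python
from h import *
def prof(fn,rear,yaw):
    d=load(fn); im=cv2.cvtColor(d["image"],cv2.COLOR_RGB2GRAY).astype(np.float32); c,s=np.cos(yaw),np.sin(yaw); o=[]
    for t in range(-4,72,2):
        v=[]
        for w in (-14,-11,11,14):   # beside tube
            P=[rear[0]+(t*c-w*s)/1e3,rear[1]+(t*s+w*c)/1e3,.098]; u,q=proj(d,P)
            v.append(cv2.getRectSubPix(im,(1,1),(float(u),float(q)))[0,0])
        o.append(int(np.mean(v)))
    return o
for n,a,b in(("top","top0","t5"),("scene","scene0","s5")):
    print(n,prof(a,(.5013,-.197),.06)); print(n,prof(b,(.5212,.0055),-.028))
```

```text
top [130, 88, 43, 30, 30, 28, 29, 30, 28, 27, 27, 28, 29, 29, 28, 28, 29, 27, 27, 33, 40, 49, 62, 79, 94, 106, 121, 132, 143, 145, 146, 146, 146, 146, 146, 146, 147, 146]
top [133, 87, 48, 32, 32, 33, 32, 30, 29, 30, 31, 32, 32, 31, 31, 32, 34, 33, 31, 31, 36, 47, 67, 92, 106, 116, 127, 141, 152, 156, 156, 156, 157, 157, 155, 154, 153, 153]
scene [160, 143, 102, 67, 53, 52, 52, 44, 38, 42, 43, 41, 38, 42, 48, 44, 40, 46, 49, 51, 47, 51, 77, 96, 89, 73, 65, 71, 87, 108, 116, 115, 117, 128, 138, 140, 139, 137]
scene [160, 146, 101, 60, 48, 49, 50, 40, 35, 38, 46, 47, 41, 43, 42, 41, 39, 39, 45, 53, 46, 49, 72, 98, 95, 77, 63, 74, 96, 110, 119, 123, 125, 133, 139, 138, 136, 134]
```

The profiles along the cap match the initial locked state to well under 1 mm: ring sprung out, cap home. Handing in.

```bash
python3 -c "
from bench import *
print(close_job(), get_state()['time'])"
```

```text
the job is handed in; nothing more can be done
the job is handed in; nothing more can be done
```

The stop end is now on stand b's stub, pushed home and, as far as my checks show, locked there. I handed the job in at about 22 s of the 69 s allowed, and the hand-in gave no verdict.

**Removal from stand a:** I squeezed the ring until the jaws read about 43.6 mm (44 mm is fully pressed) and drew the stop end straight off. The force readings stayed at or below about 2 N while it slid. While closing, before I re-centred the gripper, one finger pushed on the tube with about 12 N. That is well below the 35 N limit.

**Fitting on stand b:** I slid it on with the ring still squeezed. It met the stop at x = 0.5432 m, where I had predicted 0.543 m. I held about 14 N along the tube for about 1.5 s, then let go and backed the arm clear. During the hold the sensor also read about 10 N vertically (about 18 N in all, also below the limit). I did not look into why.

**Last checks:** The final pictures show the stop end in line on stub b. Brightness along it matches the first pictures, when the ring was sprung out, to within about half a millimetre in both views. I did not tug it to test the lock. None of the checks failed or disagreed, and the wrist force away from contact was about zero.

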